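# Cock the sprung jaw of a sign carver's jig

## Task

The sprung red jaw of the carving jig has closed up towards the dark wooden fence; open it ready for the next sign blank. With the fingertips, push the jaw's pale front face away from the fence, against its spring, until it is well past the brass stop pin at its side but without ramming it against the end of its travel, then let go so that it comes back and stays caught on the pin in its middle position. Only push, grip and lift nothing, do not pull the pin's black knob, and leave the paint tins, the wooden blank and the brush where they are.

Things in the scene. Friction and masses are not known exactly. Their poses are not given: they have to be found in the camera images.
- jig: Carving jig fixed to the bench: pale base 360 x 180 x 18 mm, origin at the centre of its underside (z = 0). Jig +x: the way the jaw opens, away from the robot within 0.5 rad; +y: the stop pin's side. The dark fence's jaw-side face is at x = -145 mm, its top 40 mm above the bench. A dark wooden spring post, 68 mm above the bench, stands at x 126 to 150 mm, beyond the jaw.
- jaw (a joint): Jaw travel along jig +x in m: 0 = closed (sprung there at the start), 0.030 = middle position, caught on the pin, 0.048 = end. The pin snaps in behind the jaw's brass tooth once past 0.031; let go earlier, it returns to 0. Spring: 6 N at 0 to 12 N at the end; damping adds 1 N at 30 mm/s; freed, it comes back at up to 0.25 m/s.
- jaw_face (a point): Centre of the jaw's pale wooden front face, 96 mm wide, upright, looking along jig -x to the fence, from 19 to 79 mm above the bench; the point is 48 mm above the bench and moves with the jaw; axes as the jig's. Clear gap from fence to face 105 mm when closed. Behind it the jaw is a red block, 95 mm long with the face plate, 96 mm wide, top 75 mm above the bench.
- pin (a joint): Travel of the brass stop pin in m, outwards along jig +y: 0 = sprung fully in. The passing tooth pushes it out to about 0.008 and it springs back in by itself (2 to 3 N). Its end at 0.012 is reached only by pulling its knob.
- pin_nose (a point): Nose of the stop pin, an upright brass roller 8 mm thick, 14 mm high, centre 56 mm above the bench, on the jaw's +y side. The pin's dark steel block, 34 x 20 mm, top 68 mm above the bench, stands 16 to 36 mm further out along jig +y, its black knob (20 mm diameter) 44 to 56 mm further out.
- white_tin_mid (a point): Bystander: closed white paint tin, 72 mm in diameter, 78 mm high, standing; the point is its centre.
- blue_tin_mid (a point): Bystander: small closed tin with a blue label, 60 mm in diameter, 66 mm high, standing; the point is its centre.
- blank_mid (a point): Bystander: brown wooden sign blank, 125 x 60 x 18 mm, lying flat; the point is its centre.
- brush: Bystander: paint brush lying on the bench, 190 mm long along its x axis, below 30 mm high; origin at the middle of its underside.

How it is judged:
By the outcome, as a careful person would: the job done as asked, in the order asked, and still so for the second after the job is handed in, with the robot touching nothing.
It also fails if it takes over 38 s, if anything falls off the work surface, if the arm or the gripper's body presses on something with over 40 N, if the wrist force passes 120 N, or if a joint passes its speed limit or range.

## Robot

A 7-joint arm with a two-finger parallel gripper is mounted at the origin on the work surface. World frame = base frame: x ahead of the robot, y to its left, z up, the work surface at z = 0. Lengths are in m, angles in rad, forces in N, time in s.
With the tool pointing down it reaches from about 0.425 to 0.825 m from the base axis. Payload 3.6 kg.
Tool frame: the origin (TCP) lies between the finger pads; the fingertips stand 14 mm ahead of it and the grasp point (between the pads) lies 5 mm behind it; z points along the fingers, y is the line along which they close (so a half turn about z gives the same grasp; the last joint's range is limited). The gripper opens to 85 mm and grips with 20 to 120 N. Pads are 22 mm wide; open, the fingers measure 114 mm over their backs; the gripper's body (76 mm by 85 mm) begins 54 mm behind the grasp point. The pads swing forward as they close: fully open they stand 13 mm farther back than shut.
Start: joints at [1.101, 0.615, -0.013, 1.423, 0.008, 1.103, -0.04], TCP at [0.279, -0.587, 0.245] pointing down, gripper open.
Joint ranges: [-3.12, 3.12], [-0.3, 2.06], [-1.34, 1.32], [0.26, 2.42], [-1.36, 4.5], [0.01, 1.98], [-2.84, 2.84]. Speed limits (rad/s): [2.79, 2.79, 3.14, 3.14, 3.14, 3.14, 3.14].

## Interface

Orientations are given as a 3x3 rotation matrix whose columns are the frame's x, y, z axes.
In Python, from workcell import bot gives the robot as it stands.
- The arm moves only by the tool apply_moves, never from a script. Its arguments are lists of equal length, an entry for each row: "translation": the shift along the tool's x, y, z in mm, a list of three; "delta_rot": the turn, a rotation vector about the tool's x, y, z in rad, a list of three; "hand": the closure, from 0 (fully open) to 1 (shut). In form: {"translation": [[dx, dy, dz], ...], "delta_rot": [[ax, ay, az], ...], "hand": [hand, ...]}. A call has 1 to 20 rows; each row is the pose to reach, as a shift and turn from the pose commanded when the call began, along the tool's axes at that moment; what a row does not reach only later rows make up. A row lasts 1/12 s, in which the tool goes at most 41.7 mm and 7.16 degrees, less where a joint would pass 70% of its speed; a pose out of reach is approached as far as the arm can. A call with a gripper value outside its range is refused whole. The fingers move at their own pace and stop on an object; "force" is the grip in N (left out, the last holds). Time passes only in rows, so rows that repeat a pose let the fingers close. It gives the time, the measured TCP pose, the force, the opening and the grip force at its end, in the units of the state.
- bot.state(): the state, without advancing time (a new reading comes with each control period).
- bot.snapshot(name): name is "scene" or "side" or "wrist"; returns a dict with "pixels" (400x640x3 uint8, red, green, blue), "intrinsics" (3x3 intrinsics, pixels), "origin" and "rotation" of the camera in the world; the wrist camera has in their place "T_tool_cam" (4x4, takes a point from camera to tool coordinates, whose origin is the TCP and whose axes are the flange's). Camera axes: x right, y down, z forward; pixel columns grow to the right and rows downward; lengths in m; the calibration is good to about 2 mm. A picture is of the moment at which its call begins: read the wrist's pose just before it. There is no depth.
- bot.close_job(): hands the job in; it is judged then, once.
The state is a dict: "time_s": time; "joints": joint angles; "qvel": joint speeds; "joint_torque": joint torques, N m; "ee_pos": TCP position; "eef_rot": TCP orientation; "force": force on the tool from outside, world axes, zero at the start; "moment": the same for the moment, N m; "grip_width": finger opening in m; "grip_force": force on a finger pad.
Only numpy, scipy, OpenCV 4.12 (cv2) and the standard library are available. Lean on these libraries where they do the work, as an engineer would, in place of code of your own. Each camera call takes 0.05 s, during which the arm holds its last target. There are 200 camera calls.

## Working session

There is one attempt and no reset: what is moved stays moved. The work goes in short steps, Python scripts to look and compute and a tool call to move; the robot and the scene stay as the last step left them, time stands still between calls to the robot, and variables do not carry over. Pictures are saved under pics/ and viewed, at most 10 in all, crops included, and the job is handed in when it is done.

Besides the shell and the picture viewer there is one more tool, called after ">>>" in YAML: its name, and indented under it one key for each argument. apply_moves: Moves the arm, as the interface text tells. Its arguments: {"type":"object","properties":{"translation":{"type":"array"},"delta_rot":{"type":"array"},"hand":{"type":"array"},"force":{"type":"number"}},"required":["translation","delta_rot","hand"]}

```bash
mkdir -p pics
cat > h.py <<'E'
import numpy as np,cv2
from workcell import bot
def snap(cam,name):
    s=bot.snapshot(cam); cv2.imwrite(f'pics/{name}.png',cv2.cvtColor(s['pixels'],cv2.COLOR_RGB2BGR))
    np.savez(f'pics/{name}.npz',**{k:np.array(v) for k,v in s.items()}); return s
def plane(s,uv,z):
    d=np.asarray(s['rotation'])@np.linalg.inv(s['intrinsics'])@np.array([uv[0],uv[1],1.]); o=np.asarray(s['origin'])
    return o+d*(z-o[2])/d[2]
E
python3 - <<'E'
from h import *
for c in('scene','side'):
    s=snap(c,c+'0'); print(c,s['origin'],np.round(s['rotation'],3).tolist())
st=bot.state(); print(st['time_s'],st['ee_pos'],np.round(st['eef_rot'],3).tolist(),st['grip_width'])
E
```

```text
scene [ 1.02098833 -0.40313783  1.10685302] [[0.739, 0.563, -0.371], [0.674, -0.629, 0.387], [-0.016, -0.536, -0.844]]
side [0.51438749 0.77939848 0.64472151] [[-0.997, -0.053, 0.048], [-0.07, 0.642, -0.764], [0.01, -0.765, -0.644]]
0.1 [ 0.27823908 -0.58670361  0.24424173] [[0.904, 0.429, -0.001], [0.429, -0.904, 0.002], [-0.0, -0.002, -1.0]] 0.08546335163506445
```

View pics/scene0.png

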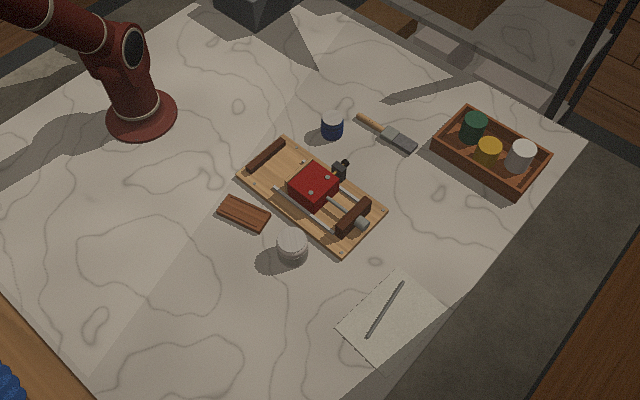

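View pics/side0.png

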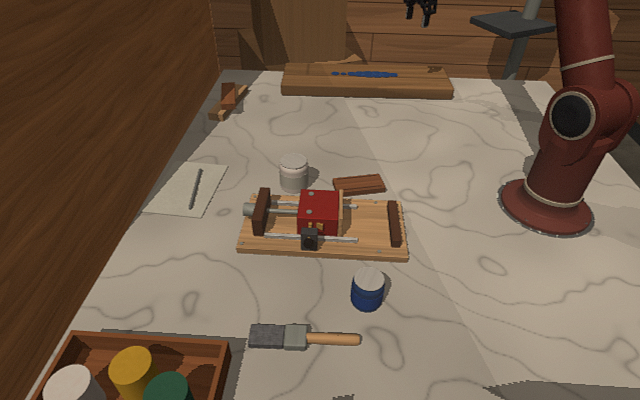

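The scene view shows the pale base with corners near (285,135), (388,210), (342,260) and (236,175). The red jaw top is near (314,185), the pin block near (340,170), the white tin near (292,245) and the blank near (243,213). The side view agrees, with the base at (237..408, 195..260) and the jaw at (320,212).

```bash
cat > m.py <<'E'
from h import *
R={}
for c in('scene','side'):
    s=dict(np.load(f'pics/{c}0.npz')); hsv=cv2.cvtColor(s['pixels'],cv2.COLOR_RGB2HSV)
    x0,y0,x1,y1=(225,125,400,270) if c=='scene' else (225,180,415,270)
    m=np.zeros(hsv.shape[:2],np.uint8); roi=hsv[y0:y1,x0:x1]
    red=((roi[...,0]<6)|(roi[...,0]>174))&(roi[...,1]>190)&(roi[...,2]>110 if c=='scene' else roi[...,2]>60)
    m[y0:y1,x0:x1]=red*255
    cs,_=cv2.findContours(m,0,2); k=max(cs,key=cv2.contourArea)
    print(c,'red',cv2.contourArea(k),cv2.boundingRect(k))
    P=np.array([plane(s,p[0],.075)[:2] for p in k]).astype(np.float32)
    r=cv2.minAreaRect(P); print(' top rect',r)
    m2=np.zeros_like(m); m2[y0:y1,x0:x1]=((roi[...,0]>9)&(roi[...,0]<20)&(roi[...,1]>75)&(roi[...,2]>110))*255
    cs,_=cv2.findContours(cv2.morphologyEx(m2,3,np.ones((3,3))),0,2); k=np.vstack([q for q in cs if cv2.contourArea(q)>150]); h=cv2.convexHull(k)
    P=np.array([plane(s,p[0],.018)[:2] for p in h]).astype(np.float32)
    r=cv2.minAreaRect(P); print(' base rect',r, cv2.boxPoints(r).round(3).tolist())
    v=s['pixels'].copy(); v[m>0]=(0,255,0); v[m2>0]=(0,0,255)
    R[c]=cv2.resize(v[y0-10:y1+10,x0-10:x1+10],None,fx=2,fy=2,interpolation=0)
s=dict(np.load('pics/scene0.npz'))
for q in[(285,135),(388,210),(342,260),(236,175)]: print(plane(s,q,.018).round(3))
print('white top',plane(s,(292,233),.078).round(3),'blue top',plane(s,(333,118),.066).round(3),'blank',plane(s,(243,212),.018).round(3))
a,b=R.values(); H=max(a.shape[0],b.shape[0]); o=np.zeros((H,a.shape[1]+b.shape[1],3),np.uint8); o[:a.shape[0],:a.shape[1]]=a;o[:b.shape[0],a.shape[1]:]=b
cv2.imwrite('pics/m.png',o[...,::-1])
E
python3 m.py
```

```text
scene red 6.0 (305, 188, 4, 5)
 top rect ((0.5491788387298584, 0.08969514071941376), (0.005456211511045694, 0.010307827033102512), 82.02762603759766)
 base rect ((0.5312440395355225, 0.0710337683558464), (0.27818652987480164, 0.3590477705001831), 89.939208984375) [[0.35199999809265137, -0.06800000369548798], [0.7110000252723694, -0.06800000369548798], [0.7110000252723694, 0.20999999344348907], [0.35199999809265137, 0.20999999344348907]]
side red 874.0 (298, 190, 41, 31)
 top rect ((0.5457385778427124, 0.1267140507698059), (0.08325377106666565, 0.09908825904130936), 0.04872637614607811)
 base rect ((0.5341384410858154, 0.08973366022109985), (0.3590022027492523, 0.27141737937927246), 0.1347706913948059) [[0.3540000021457672, 0.22499999403953552], [0.35499998927116394, -0.04600000008940697], [0.7139999866485596, -0.04600000008940697], [0.7129999995231628, 0.22599999606609344]]
[0.36  0.209 0.018]
[0.711 0.206 0.018]
[0.715 0.029 0.018]
[0.357 0.031 0.018]
white top [ 0.604 -0.019  0.078] blue top [0.444 0.308 0.066] blank [ 0.451 -0.034  0.018]
```

View pics/m.png

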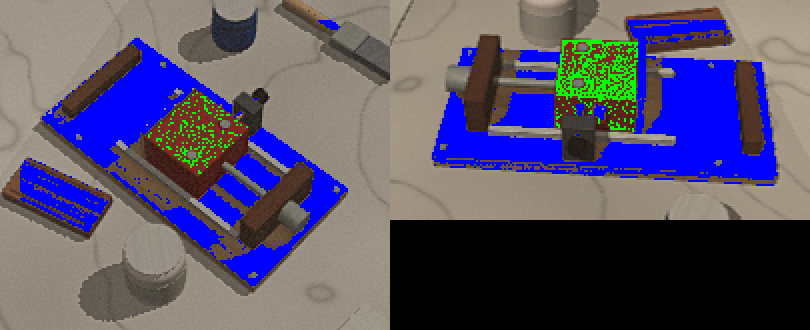

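The corners give a 355 x 178 mm base, which matches the stated size. The jig origin is about (0.535, 0.119) with yaw about 0, so the fence face is at x≈0.390 and the jaw face at x≈0.495. First I travel above everything with the fingers shut.

>>> apply_moves:
  translation:
    - [35,-25,0]
    - [70,-50,0]
    - [105,-75,0]
    - [140,-100,0]
    - [175,-125,0]
    - [210,-150,0]
    - [245,-175,0]
    - [280,-200,0]
    - [315,-225,0]
    - [340,-245,0]
    - [366,-255,0]
    - [366,-255,0]
  delta_rot:
    - [0,0,0.05]
    - [0,0,0.1]
    - [0,0,0.15]
    - [0,0,0.2]
    - [0,0,0.25]
    - [0,0,0.3]
    - [0,0,0.35]
    - [0,0,0.4]
    - [0,0,0.44]
    - [0,0,0.44]
    - [0,0,0.44]
    - [0,0,0.44]
  hand: [1,1,1,1,1,1,1,1,1,1,1,1]

```text
time_s: 1.1
ee_pos: [0.5046, -0.1912, 0.2449]
eef_rot: [[1.0, 0.017, 0.003], [0.017, -1.0, 0.006], [0.003, -0.006, -1.0]]
force: [0.1, 0.2, -0.8]
grip_width: 0.0002
grip_force: 0.0
```

>>> apply_moves:
  translation:
    - [-6,-35,0]
    - [-12,-70,0]
    - [-18,-105,0]
    - [-24,-140,0]
    - [-30,-175,0]
    - [-36,-210,0]
    - [-42,-245,0]
    - [-48,-280,0]
    - [-55,-305,0]
    - [-55,-318,0]
    - [-55,-318,0]
    - [-55,-318,0]
    - [-55,-318,0]
  delta_rot:
    - [0,0,0]
    - [0,0,0]
    - [0,0,0]
    - [0,0,0]
    - [0,0,0]
    - [0,0,0]
    - [0,0,0]
    - [0,0,0]
    - [0,0,0]
    - [0,0,0]
    - [0,0,0]
    - [0,0,0]
    - [0,0,0]
  hand: [1,1,1,1,1,1,1,1,1,1,1,1,1]

```text
time_s: 2.18
ee_pos: [0.4442, 0.116, 0.2452]
eef_rot: [[1.0, 0.0, -0.0], [0.0, -1.0, -0.001], [-0.0, 0.001, -1.0]]
force: [1.1, -0.7, 0.3]
grip_width: -0.0001
grip_force: 0.0
```

Run:
```python
from h import *
st=bot.state(); s=snap('wrist','w1')
T=np.array(s['T_tool_cam']); R=np.array(st['eef_rot']); p=np.array(st['ee_pos'])
print(p.round(4),st['joints'],R.round(3).tolist(), T.round(3).tolist(),s['intrinsics'])
np.savez('pics/w1p.npz',origin=p+R@T[:3,3],rotation=R@T[:3,:3],intrinsics=s['intrinsics'])
```

```text
[0.4442 0.116  0.2452] [-0.28532942  0.32300672 -0.02426827  1.94927328  0.01150254  0.87011273
 -1.88619379] [[1.0, 0.0, -0.0], [0.0, -1.0, -0.001], [-0.0, 0.001, -1.0]] [[0.0, -0.959, -0.285, 0.073], [1.0, 0.0, 0.001, 0.001], [-0.001, -0.285, 0.959, -0.128], [0.0, 0.0, 0.0, 1.0]] [[299.4516844    0.         314.7541209 ]
 [  0.         299.4516844  198.62969633]
 [  0.           0.           1.        ]]
```

View pics/w1.png

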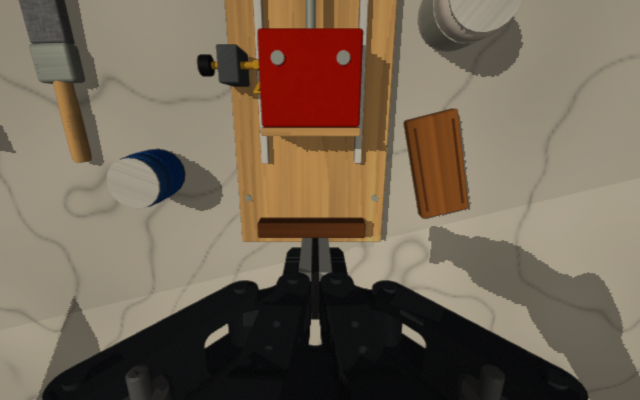

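The wrist view shows the jaw with its pale plate top at (258..362, 128..136) and the fence top with its jaw-side edge at row 218, columns 258..365. The pin assembly is at (205..260, 65).

Run:
```python
from h import *
s=dict(np.load('pics/w1p.npz'))
for n,q,z in[('faceL',(258,136),.079),('faceR',(361,136),.079),('fenceL',(259,218),.04),('fenceR',(365,218),.04),('redTL',(259,29),.075),('redTR',(361,29),.075),('base',(242,241),.018),('base',(386,240),.018)]: print(n,plane(s,q,z).round(4))
```

```text
faceL [0.4926 0.1697 0.079 ]
faceR [0.4927 0.0703 0.079 ]
fenceL [0.3941 0.1808 0.04  ]
fenceR [0.3941 0.0553 0.04  ]
redTL [0.5857 0.1646 0.075 ]
redTR [0.5858 0.0739 0.075 ]
base [0.3544 0.2087 0.018 ]
base [0.3557 0.0227 0.018 ]
```

Face x≈0.493, fence x≈0.393, centre y≈0.119, all consistent with the 105 mm gap. I now descend in the middle of the gap.

>>> apply_moves:
  translation:
    - [0,-3,30]
    - [0,-3,60]
    - [0,-3,90]
    - [0,-3,120]
    - [0,-3,145]
    - [0,-3,165]
    - [0,-3,180]
    - [0,-3,190]
    - [0,-3,198]
    - [0,-3,198]
    - [0,-3,198]
  delta_rot:
    - [0,0,0]
    - [0,0,0]
    - [0,0,0]
    - [0,0,0]
    - [0,0,0]
    - [0,0,0]
    - [0,0,0]
    - [0,0,0]
    - [0,0,0]
    - [0,0,0]
    - [0,0,0]
  hand: [1,1,1,1,1,1,1,1,1,1,1]

```text
time_s: 3.15
ee_pos: [0.4443, 0.1199, 0.0473]
eef_rot: [[1.0, 0.001, -0.0], [0.001, -1.0, -0.001], [-0.0, 0.001, -1.0]]
force: [0.4, -1.1, 0.9]
grip_width: -0.0001
grip_force: 0.0
```

>>> apply_moves:
  translation:
    - [6,0,0]
    - [12,0,0]
    - [18,0,0]
    - [24,0,0]
    - [28,0,0]
    - [31,0,0]
    - [33,0,0]
    - [33,0,0]
    - [33,0,0]
  delta_rot:
    - [0,0,0]
    - [0,0,0]
    - [0,0,0]
    - [0,0,0]
    - [0,0,0]
    - [0,0,0]
    - [0,0,0]
    - [0,0,0]
    - [0,0,0]
  hand: [1,1,1,1,1,1,1,1,1]

```text
time_s: 3.9
ee_pos: [0.4768, 0.1209, 0.0473]
eef_rot: [[1.0, 0.003, -0.001], [0.003, -1.0, -0.0], [-0.001, 0.0, -1.0]]
force: [-0.0, 0.1, -0.1]
grip_width: -0.0001
grip_force: 0.0
```

>>> apply_moves:
  translation:
    - [1.5,0,0]
    - [3,0,0]
    - [4.5,0,0]
    - [6,0,0]
    - [7,0,0]
    - [7,0,0]
  delta_rot:
    - [0,0,0]
    - [0,0,0]
    - [0,0,0]
    - [0,0,0]
    - [0,0,0]
    - [0,0,0]
  hand: [1,1,1,1,1,1]

```text
time_s: 4.4
ee_pos: [0.4803, 0.1207, 0.0468]
eef_rot: [[1.0, 0.004, -0.008], [0.004, -1.0, -0.001], [-0.008, 0.001, -1.0]]
force: [-5.8, 0.5, 3.6]
grip_width: -0.0
grip_force: 0.0
```

Contact is at TCP x≈0.480. I push 34 mm slowly, then check.

>>> apply_moves:
  translation:
    - [2,0,0]
    - [4,0,0]
    - [6,0,0]
    - [8,0,0]
    - [10,0,0]
    - [12,0,0]
    - [14,0,0]
    - [16,0,0]
    - [18,0,0]
    - [20,0,0]
    - [22,0,0]
    - [24,0,0]
    - [26,0,0]
    - [28,0,0]
    - [30,0,0]
    - [32,0,0]
    - [34,0,0]
    - [34,0,0]
    - [34,0,0]
  delta_rot:
    - [0,0,0]
    - [0,0,0]
    - [0,0,0]
    - [0,0,0]
    - [0,0,0]
    - [0,0,0]
    - [0,0,0]
    - [0,0,0]
    - [0,0,0]
    - [0,0,0]
    - [0,0,0]
    - [0,0,0]
    - [0,0,0]
    - [0,0,0]
    - [0,0,0]
    - [0,0,0]
    - [0,0,0]
    - [0,0,0]
    - [0,0,0]
  hand: [1,1,1,1,1,1,1,1,1,1,1,1,1,1,1,1,1,1,1]

```text
time_s: 5.98
ee_pos: [0.5104, 0.1203, 0.0455]
eef_rot: [[1.0, 0.004, -0.016], [0.004, -1.0, -0.003], [-0.016, 0.003, -1.0]]
force: [-10.5, 0.2, 0.3]
grip_width: 0.0
grip_force: 0.0
```

>>> apply_moves:
  translation:
    - [2,0,0]
    - [4,0,0]
    - [6,0,0]
    - [8,0,0]
    - [10,0,0]
    - [11,0,0]
    - [11,0,0]
    - [11,0,0]
  delta_rot:
    - [0,0,0]
    - [0,0,0]
    - [0,0,0]
    - [0,0,0]
    - [0,0,0]
    - [0,0,0]
    - [0,0,0]
    - [0,0,0]
  hand: [1,1,1,1,1,1,1,1]

```text
time_s: 6.65
ee_pos: [0.5208, 0.1203, 0.0455]
eef_rot: [[1.0, 0.004, -0.018], [0.004, -1.0, -0.003], [-0.018, 0.003, -1.0]]
force: [-10.2, 0.3, 1.6]
grip_width: 0.0
grip_force: 0.0
```

Run:
```python
from h import *
s=snap('side','side1'); st=bot.state(); print(st['ee_pos'],st['force'])
v=cv2.imread('pics/side1.png')[150:280,220:430]; cv2.imwrite('pics/side1c.png',cv2.resize(v,None,fx=3,fy=3))
```

```text
[0.5207817  0.12025059 0.04551375] [-11.41440215   0.2888733    1.49390208]
```

View pics/side1c.png

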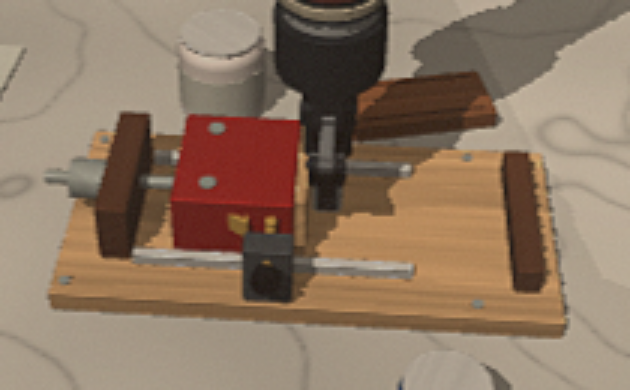

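The crop shows the fingers on the jaw's face at (325,180). The brass tooth at (238,222) is past the pin at (270,222) with a clear gap, and travel is ≈0.040. I let go by backing off into the gap.

>>> apply_moves:
  translation:
    - [-3,0,0]
    - [-6,0,0]
    - [-9,0,0]
    - [-12,0,0]
    - [-15,0,0]
    - [-20,0,0]
    - [-26,0,0]
    - [-34,0,0]
    - [-44,0,0]
    - [-56,0,0]
    - [-66,0,0]
    - [-72,0,0]
    - [-72,0,0]
    - [-72,0,0]
  delta_rot:
    - [0,0,0]
    - [0,0,0]
    - [0,0,0]
    - [0,0,0]
    - [0,0,0]
    - [0,0,0]
    - [0,0,0]
    - [0,0,0]
    - [0,0,0]
    - [0,0,0]
    - [0,0,0]
    - [0,0,0]
    - [0,0,0]
    - [0,0,0]
  hand: [1,1,1,1,1,1,1,1,1,1,1,1,1,1]

```text
time_s: 7.87
ee_pos: [0.4577, 0.121, 0.0477]
eef_rot: [[1.0, 0.003, 0.002], [0.003, -1.0, 0.0], [0.002, -0.0, -1.0]]
force: [-0.0, 0.1, -0.1]
grip_width: 0.0001
grip_force: 0.0
```

>>> apply_moves:
  translation:
    - [0,0,-15]
    - [0,0,-40]
    - [0,0,-70]
    - [0,0,-100]
    - [0,0,-130]
    - [0,0,-160]
    - [0,0,-185]
    - [0,0,-195]
    - [0,0,-195]
    - [0,0,-195]
  delta_rot:
    - [0,0,0]
    - [0,0,0]
    - [0,0,0]
    - [0,0,0]
    - [0,0,0]
    - [0,0,0]
    - [0,0,0]
    - [0,0,0]
    - [0,0,0]
    - [0,0,0]
  hand: [1,1,1,1,1,1,1,1,1,1]

```text
time_s: 8.7
ee_pos: [0.4576, 0.1208, 0.2427]
eef_rot: [[1.0, 0.002, 0.002], [0.002, -1.0, 0.0], [0.002, -0.0, -1.0]]
force: [-0.2, -0.5, -0.3]
grip_width: 0.0001
grip_force: 0.0
```

Run:
```python
from h import *
st=bot.state(); s=snap('wrist','w2')
T=np.array(s['T_tool_cam']); R=np.array(st['eef_rot']); p=np.array(st['ee_pos'])
print(st['time_s'],p.round(4),st['force'])
np.savez('pics/w2p.npz',origin=p+R@T[:3,3],rotation=R@T[:3,:3],intrinsics=s['intrinsics'])
```

```text
8.7 [0.4576 0.1208 0.2427] [-0.22303549 -0.51099293 -0.2645406 ]
```

View pics/w2.png

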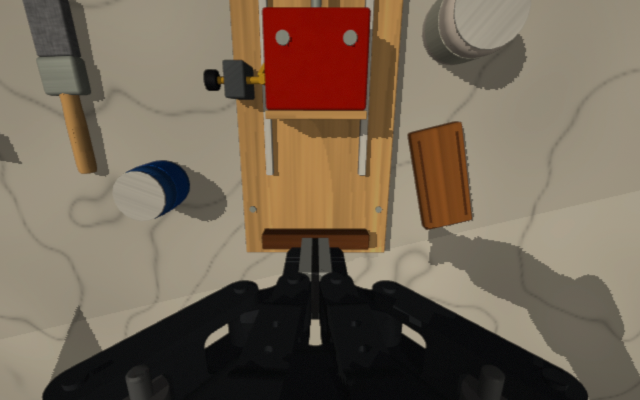

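The jaw now sits open. Its plate's near edge is at (265..368, 119), the fence edge is at row 230, and the tins, blank and brush have not moved. I check the travel and hand in.

Run:
```python
from h import *
s=dict(np.load('pics/w2p.npz'))
x=plane(s,(316,119),.079)[0]; print('face',x,'travel',x-.4926,'fence',plane(s,(316,230),.04)[0])
if .022<x-.4926<.037: print(bot.close_job())
```

```text
face 0.5223104989557665 travel 0.02971049895576655 fence 0.3936765267982649
the job is handed in; nothing more can be done
None
```

The jaw is open and caught on the stop pin in its middle position (about 29.7 mm measured, 30 mm expected), the arm is clear, no other objects moved, and the job is handed in at about 9 s.

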